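# Post the glasses case through the organiser's sprung flap

### The job

Take the aluminium glasses case out of its slot in the black dish and post it, end first, through the sprung flap in the organiser's sloping face: push the flap open with the case while holding it, and work it on until the whole case has dropped inside and the flap has sprung shut behind it. Leave the bell, the umbrella clip and the bottle where they are.

Things in the scene. Friction and masses are not known exactly. Their poses are not given: they have to be found in the camera images.
- case_center (a point): centre of the hard glasses case: a rounded aluminium box 28 mm thick (its x) by 54 mm wide (its y) by 130 mm long (its z), 0.1 to 0.22 kg, either end may go in first. It starts standing upright in the dish's slot, its foot 6 mm above the console and its top 136 mm above it; the slot hides its lowest 30 mm with 2.5 to 3 mm of play all round
- case_top (a point): centre of the case's end that is uppermost at the start, 65 mm from case_center along the case's z
- case_foot (a point): centre of the case's other end, 65 mm from case_center the other way
- dish: heavy black silicone dish, fixed, 130 mm (x) by 110 mm (y), rim 20 mm high, with a raised slot 36 mm high in its middle that holds the case. Origin: centre of the underside; the case's thickness lies along the dish's x
- organiser: fixed white plastic bin, 200 mm deep (x), 140 mm wide (y), 4 mm walls; origin: centre of its underside. Its front (-x, turned away from the robot) is 130 mm high; from there a face slopes up and back at 30 degrees for 126 mm, to a flat top 192 mm high. The mouth is in that face. The swing-out lid, a fixed grey plate, stands swivelled out past the +y side, 8 mm proud of the face
- mouth (a point): centre of the mouth, in the outer plane of the sloping face, 30 mm in front of the organiser's centre and 170 mm above the console. z points straight out of the face (30 degrees from vertical, leaning to the organiser's -x), x points up the slope, y along the mouth. The mouth is 42 mm along x by 68 mm along y. On the x- side a guide wall runs 47 mm inwards, square to the face; below it the bin is open for 185 mm along the mouth's axis, measured from the mouth to the floor
- flap (a joint): sprung flap that fills the mouth, 40 mm by 65 mm, hinged on the mouth's upper (x+) edge and swinging inwards. 0 = shut, flush with the face; 1.5 rad = wide open; it reaches 40 mm inwards then. The spring gives about 1 N at the flap's free edge when shut and 4 N wide open; it presses the case against the guide wall hard enough that a case let go part-way usually sticks there, until its tail is pushed more than 40 mm inside the mouth
- bell: bystander, loose: white ceramic evil-eye bell, 68 mm wide, 69 mm tall; origin centre of its underside
- clip: bystander, loose: steel push-button umbrella clip lying flat, 90 by 46 by 33 mm; origin centre of its underside
- sanitiser: bystander, loose: clear bottle, 56 mm wide, 140 mm tall; origin centre of its underside

How it is judged:
By the outcome, as a careful person would: the job done as asked, in the order asked, and still so for the second after the job is handed in, with the robot touching nothing.
It also fails if it takes over 51 s, if anything falls off the work surface, if the arm or the gripper's body presses on something with over 40 N, if the wrist force passes 120 N, or if a joint passes its speed limit or range.

### The arm

A 6-joint arm with a two-finger parallel gripper is mounted at the origin on the work surface. World frame = base frame: x ahead of the robot, y to its left, z up, the work surface at z = 0. Lengths are in m, angles in rad, forces in N, time in s.
With the tool pointing down it reaches from about 0.35 to 0.975 m from the base axis. Payload 4.9 kg.
Tool frame: the origin (TCP) lies at the very end of the fingers, on their centre line; the grasp point (between the pads) lies 19 mm behind it; z points along the fingers, y is the line along which they close (so a half turn about z gives the same grasp; the last joint's range is limited). The gripper opens to 85 mm and grips with 20 to 120 N. Pads are 22 mm wide; open, the fingers measure 114 mm over their backs; the gripper's body (76 mm by 85 mm) begins 54 mm behind the grasp point. The pads swing forward as they close: fully open they stand 13 mm farther back than shut.
Start: joints at [1.19, 0.053, 1.613, -0, 1.476, -0.119], TCP at [0.162, 0.604, 0.231] pointing down, gripper open.
Joint ranges: [-3.01, 3.01], [-1.01, 2.22], [0.06, 2.58], [-1.02, 4.17], [0.09, 2.62], [-3.14, 3.14]. Speed limits (rad/s): [2.57, 2.57, 3.14, 3.14, 3.14, 3.14].

### API

Orientations are given as a unit quaternion [w, x, y, z].
In Python, from plant import state, optics, ticket, nets gives the robot as it stands. The module is installed in compiled form; this text tells all that it offers.
- The arm moves only by the shell command python3 -m inch 'ROWS' [OPENING]. ROWS is JSON, a list of rows, each an object of numbers: "dx", "dy", "dz": the shift along the tool's x, y, z as a fraction of full scale; "rx", "ry", "rz": the turn, a rotation vector about the tool's x, y, z as a fraction of full scale. In form: [{"dx": .., "dy": .., "dz": .., "rx": .., "ry": .., "rz": ..}, ...]. A call has 1 to 5 rows; each row is the pose to reach, as a shift and turn from the pose commanded when the call began, along the tool's axes at that moment; what a row does not reach only later rows make up. Full scale, the value 1, is 0.8 m for a shift and 1.5 rad for a turn. A row lasts 1/10 s, in which the tool goes at most 50 mm and 8.59 degrees, less where a joint would pass 70% of its speed; a pose out of reach is approached as far as the arm can. A call with a number of a shift or a turn outside -1 to 1 is refused whole. A call with a gripper value outside its range is refused whole. OPENING is the opening, from -1 (shut) to 1 (fully open), set as the call begins (- or left out, the last holds). The fingers move at their own pace and stop on an object; the grip force is fixed at half the most. Time passes only in rows, so rows that repeat a pose let the fingers close. It gives the time, the measured TCP pose, the force, the opening and the grip force at its end, in the units of the state.
- state(): the state, without advancing time (a new reading comes with each control period).
- optics.grab_frame(name): name is "scene" or "top" or "wrist"; returns the picture (480x640x3 uint8, red, green, blue); there is no depth.
- optics.camera_info(name): a dict with "fx", "fy", "cx", "cy" (pixels), "R" (3x3) and "t" (3): a world point X has camera coordinates R X + t. Camera axes: x right, y down, z forward; pixel columns grow to the right and rows downward; lengths in m; the calibration is good to about 2 mm. A picture is of the moment at which its call begins: read the wrist's pose just before it. camera_info takes no time and is no camera call; for the wrist camera it gives the pose at the moment of the call.
- ticket.job_done(): hands the job in; it is judged then, once.
Trained networks look in the newest picture that a camera, given by its name, has taken for a name from the list of things; names that differ only in an ending like _2 or _b are one class to them, and where a whole thing is asked for, a point or a joint stands for the part that bears it (a point fixed in the world has none). Each returns a list of dicts, best first, with "confidence" (0 to 1); they miss things now and then, are a little off and sometimes report something else, mostly with a low value. They report only what shows in the picture. A call takes as long as a camera call.
- nets.boxes_of(camera, name): "bbox" ([centre column, centre row, width, height] in pixels, round what is visible of it).
- nets.outline_of(camera, name): "pixels" (480x640 bool, what is visible of it) and "bbox" ([centre column, centre row, width, height] in pixels, round what is visible of it).
The state is a dict: "time": time; "joint_pos": joint angles; "joint_vel": joint speeds; "joint_efforts": joint torques, N m; "tool_pos": TCP position; "tool_rot": TCP orientation; "contact_force": force on the tool from outside, world axes, zero at the start; "ft_torque": the same for the moment, N m; "gripper_width": opening from 0.0 (shut) to 1.0 (fully open); "grasp_force": force on a finger pad.
Only numpy, scipy, OpenCV 4.12 (cv2) and the standard library are available. Lean on these libraries where they do the work, as an engineer would, in place of code of your own. Each camera call takes 0.05 s, during which the arm holds its last target. There are 200 camera calls.

## Working session

There is one attempt and no reset: what is moved stays moved. The work goes in short steps, Python scripts to look and compute and a shell command to move; the robot and the scene stay as the last step left them, time stands still between calls to the robot, and variables do not carry over. Pictures are saved under pics/ and viewed, at most 10 in all, crops included, and the job is handed in when it is done.

```bash
mkdir -p pics
cat > h.py <<'E'
import numpy as np, cv2
from plant import state, optics, ticket, nets
def snap(cam,fn=None):
    im=optics.grab_frame(cam)
    if fn: cv2.imwrite('pics/'+fn,im[:,:,::-1])
    return im
def proj(ci,X):
    c=np.array(ci["R"])@np.array(X)+np.array(ci["t"]); return np.array([ci["fx"]*c[0]/c[2]+ci["cx"],ci["fy"]*c[1]/c[2]+ci["cy"]])
def ray(ci,u,v,z):
    R=np.array(ci["R"]);o=-R.T@np.array(ci["t"]);d=R.T@np.array([(u-ci["cx"])/ci["fx"],(v-ci["cy"])/ci["fy"],1]);return o+d*(z-o[2])/d[2]
E
python3 - <<'E'
from h import *
a=snap("scene","s1.png");b=snap("top","t1.png")
for cam in("scene","top"):
    ci=optics.camera_info(cam);R=np.array(ci["R"]);print(cam,-R.T@np.array(ci["t"]),R[2],ci["fx"])
    for n in("case_center","dish","organiser","flap","bell","clip","sanitiser"):
        r=nets.boxes_of(cam,n);print(n,[(np.round(q["bbox"]).tolist(),round(q["confidence"],2)) for q in r[:2]])
print(state())
E
```

```text
scene [ 1.23131184 -0.08367585  0.78996082] [-0.64514335  0.20849393 -0.73506485] 483.8997334781774
case_center [([325.0, 190.0, 25.0, 53.0], 0.87)]
dish [([326.0, 217.0, 72.0, 45.0], 0.66), ([328.0, 189.0, 27.0, 47.0], 0.41)]
organiser [([149.0, 229.0, 137.0, 153.0], 0.96)]
flap [([158.0, 214.0, 39.0, 25.0], 0.78), ([325.0, 190.0, 27.0, 50.0], 0.7)]
bell [([275.0, 336.0, 36.0, 44.0], 0.94), ([149.0, 231.0, 134.0, 151.0], 0.47)]
clip [([246.0, 228.0, 20.0, 31.0], 0.97), ([326.0, 190.0, 24.0, 50.0], 0.73)]
sanitiser [([326.0, 191.0, 24.0, 51.0], 0.25)]
top [0.45902126 0.10776879 1.28158851] [ 0.13416147  0.01991962 -0.99075926] 541.2618892085135
case_center [([294.0, 300.0, 32.0, 22.0], 0.87)]
dish []
organiser [([468.0, 282.0, 116.0, 96.0], 0.68)]
flap [([462.0, 265.0, 31.0, 16.0], 0.91)]
bell [([373.0, 184.0, 26.0, 31.0], 0.9)]
clip [([376.0, 302.0, 30.0, 44.0], 0.92)]
sanitiser [([194.0, 217.0, 31.0, 28.0], 0.83)]
{'time': 0.8, 'joint_pos': array([ 1.18999403e+00,  5.26804313e-02,  1.61285882e+00,  7.79451925e-06,
        1.47598591e+00, -1.19012429e-01]), 'joint_vel': array([-0.00250545, -0.00036696, -0.00087212,  0.0005102 ,  0.001541  ,
       -0.00116263]), 'joint_efforts': array([-1.95626024e-03, -3.93639886e+01, -3.70435452e+01, -2.55651785e-04,
        2.64527407e-04, -7.46896944e-08]), 'tool_pos': array([0.16176235, 0.60370684, 0.23134035]), 'tool_rot': array([4.58750855e-06, 1.30521838e-01, 9.91445434e-01, 3.36606958e-05]), 'contact_force': array([-0.0938315 ,  0.07569026, -0.75718522]), 'ft_torque': array([ 0.06335017, -0.01756059, -0.00288472]), 'grasp_force': 0.0, 'gripper_width': 1.0006723684990906}
```

View pics/t1.png

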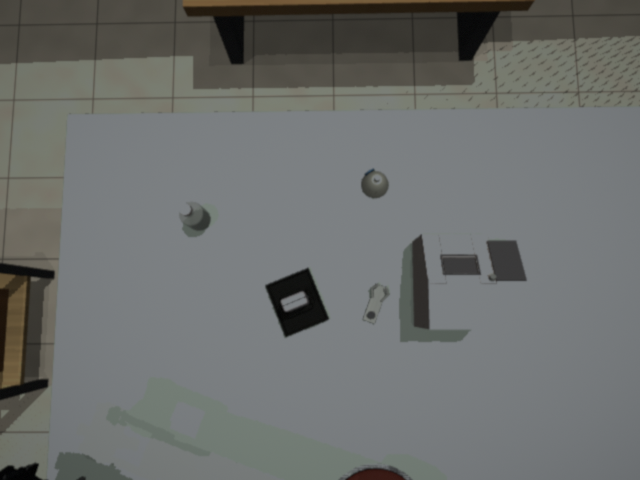

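View pics/s1.png

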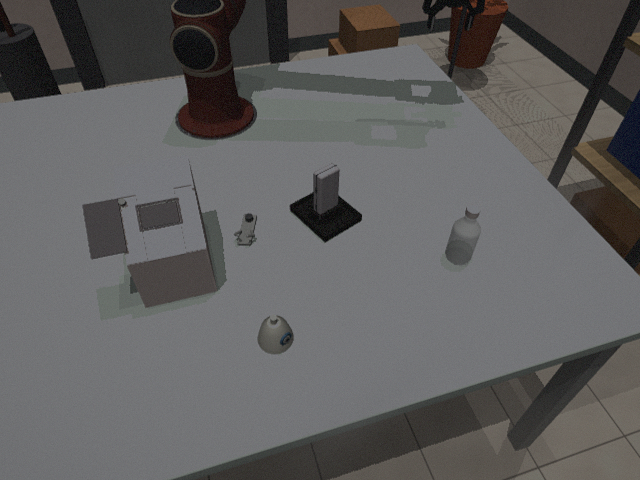

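The top view has the robot base at the bottom, the case in the dish at about (294,300), the organiser at about (450,285) with its flap at (462,262), and the lid on the right at (507,260). The scene view agrees: the organiser's slope faces away from the robot. Next I'll fit the poses to the outlines.

```bash
cat > fit.py <<'E'
from h import *
from scipy.optimize import minimize
def mask(ci,P):
    m=np.zeros((480*4,640*4),np.uint8);h=cv2.convexHull(np.array([proj(ci,p) for p in P],np.float32)*4+1.5);cv2.fillConvexPoly(m,h.astype(np.int32),1);return m>0
def place(P,q):
    c,s=np.cos(q[2]),np.sin(q[2]);return np.c_[q[0]+P[:,0]*c-P[:,1]*s,q[1]+P[:,0]*s+P[:,1]*c,P[:,2]]
def box(x,y,z0,z1): return np.array([[a,b,c] for a in(-x,x) for b in(-y,y) for c in(z0,z1)])
ORG=np.array([[x,y,z] for y in(-.07,.07) for x,z in((-.1,0),(-.1,.13),(.009,.192),(.1,.192),(.1,0))])
FL=np.array([[-.03+a*.866,b,.1704+a*.5] for a in(-.02,.02) for b in(-.0325,.0325)])
def fit(obs,P,q0):
    T=[(ci,cv2.resize(m.astype(np.uint8),None,fx=4,fy=4,interpolation=cv2.INTER_NEAREST)>0) for ci,m in obs]
    def cost(q):
        return sum(1-(a&b).sum()/max(1,(a|b).sum()) for a,b in((mask(ci,place(P,q)),m) for ci,m in T))/len(T)
    best=None
    for d in(0,.15,-.15):
        s=np.array(q0)+[0,0,d]
        r=minimize(cost,s,method='Nelder-Mead',options=dict(initial_simplex=np.array([s,s+[.02,0,0],s+[0,.02,0],s+[0,0,.15]]),xatol=2e-4,fatol=1e-4))
        if best is None or r.fun<best.fun: best=r
    return best.x,1-best.fun
E
python3 - <<'E'
from fit import *
ci={c:optics.camera_info(c) for c in("top","scene")}
for c in ci: snap(c)
o={}
for n in("case_center","organiser","flap","dish"):
    for c in ci:
        r=nets.outline_of(c,n)
        if r: o[n,c]=r[0]["pixels"];print(n,c,round(r[0]["confidence"],2),r[0]["pixels"].sum(),np.round(r[0]["bbox"]))
np.savez('masks.npz',**{f"{a}|{b}":v for (a,b),v in o.items()})
t=ci["top"]
for n,P,z,px,yaw in(("case_center",box(.014,.027,.036,.136),.136,(294,300),.25),("flap",FL,.17,(461,265),3.14),("organiser",ORG,.1,(450,285),3.14),("dish",box(.065,.055,0,.02),.01,(296,302),.25)):
    q0=ray(t,*px,z);q0[2]=yaw
    for cs in(["top"],["scene"],["top","scene"]):
        obs=[(ci[c],o[n,c]) for c in cs if (n,c) in o]
        if obs: print(n,cs,*[np.round(v,4) for v in fit(obs,P,q0)])
E
```

```text
case_center top 0.75 378 [296. 300.  31.  22.]
case_center scene 0.64 1113 [326. 188.  27.  52.]
organiser top 0.82 9117 [469. 282. 115.  98.]
organiser scene 0.87 13156 [151. 230. 137. 155.]
flap top 0.8 465 [462. 266.  26.  17.]
flap scene 0.95 764 [161. 215.  37.  28.]
dish top 0.96 2203 [297. 302.  64.  68.]
dish scene 0.84 1738 [326. 217.  73.  49.]
case_center ['top'] [0.479  0.1724 0.3482] 0.9116
case_center ['scene'] [0.4839 0.1703 0.5358] 0.9439
case_center ['top', 'scene'] [0.479  0.172  0.3654] 0.8918
flap ['top'] [ 0.5192 -0.1679  3.121 ] 0.8928
flap ['scene'] [ 0.5213 -0.1687  3.0952] 0.9424
flap ['top', 'scene'] [ 0.5198 -0.1694  3.1315] 0.902
organiser ['top'] [ 0.5188 -0.1696  3.1313] 0.8656
organiser ['scene'] [ 0.5212 -0.1713  3.1369] 0.8526
organiser ['top', 'scene'] [ 0.5193 -0.1707  3.1349] 0.8549
dish ['top'] [0.4789 0.1728 0.3743] 0.8144
dish ['scene'] [0.4785 0.1709 0.3816] 0.7333
dish ['top', 'scene'] [0.4793 0.1721 0.3722] 0.7716
```

```bash
cat > plan.py <<'E'
from h import *
from scipy.spatial.transform import Rotation as Ro, Slerp
def plan(p1,R1,n=None,p0=None,R0=None):
    s=state()
    if p0 is None: p0=s["tool_pos"]
    if R0 is None: R0=Ro.from_quat(np.r_[s["tool_rot"][1:],s["tool_rot"][0]])
    p1=np.array(p1,float)
    if n is None: n=int(np.ceil(max(np.linalg.norm(p1-p0)/.2,(R0.inv()*R1).magnitude()/.6,1)))
    print(n,"calls; dist",np.linalg.norm(p1-p0))
    S=Slerp([0,1],Ro.concatenate([R0,R1]));a,Ra=p0,R0
    for i in range(1,n+1):
        b,Rb=p0+(p1-p0)*i/n,S(i/n)
        d=Ra.inv().apply(b-a)/.8;r=(Ra.inv()*Rb).as_rotvec()/1.5
        print(dict(zip(("dx","dy","dz","rx","ry","rz"),np.round(np.r_[d,r],4).tolist())));a,Ra=b,Rb
def Rzy(z,y):
    z=np.array(z,float);z/=np.linalg.norm(z);y=np.array(y,float);y-=z*(y@z);y/=np.linalg.norm(y)
    return Ro.from_matrix(np.c_[np.cross(y,z),y,z])
YC=.37; RD=Rzy([0,0,-1],[np.cos(YC),np.sin(YC),0])
E
python3 - <<'E'
from plan import *
plan([.479,.172,.235],RD)
E
```

```text
3 calls; dist 0.5357493236182135
{'dx': -0.1742, 'dy': -0.1395, 'dz': -0.0015, 'rx': 0.0, 'ry': -0.0, 'rz': 0.2087}
{'dx': -0.2087, 'dy': -0.0791, 'dz': -0.0015, 'rx': 0.0, 'ry': -0.0, 'rz': 0.2087}
{'dx': -0.223, 'dy': -0.011, 'dz': -0.0015, 'rx': 0.0, 'ry': -0.0, 'rz': 0.2087}
```

```bash
python3 -m inch '[{"dx":-0.174,"dy":-0.14,"dz":-0.0015,"rz":0.209},{"dx":-0.174,"dy":-0.14,"dz":-0.0015,"rz":0.209},{"dx":-0.174,"dy":-0.14,"dz":-0.0015,"rz":0.209},{"dx":-0.174,"dy":-0.14,"dz":-0.0015,"rz":0.209},{"dx":-0.174,"dy":-0.14,"dz":-0.0015,"rz":0.209}]' 1
python3 -m inch '[{"dx":-0.209,"dy":-0.079,"dz":-0.0015,"rz":0.209},{"dx":-0.209,"dy":-0.079,"dz":-0.0015,"rz":0.209},{"dx":-0.209,"dy":-0.079,"dz":-0.0015,"rz":0.209},{"dx":-0.209,"dy":-0.079,"dz":-0.0015,"rz":0.209},{"dx":-0.209,"dy":-0.079,"dz":-0.0015,"rz":0.209}]'
python3 -m inch '[{"dx":-0.223,"dy":-0.011,"dz":-0.0015,"rz":0.209},{"dx":-0.223,"dy":-0.011,"dz":-0.0015,"rz":0.209},{"dx":-0.223,"dy":-0.011,"dz":-0.0015,"rz":0.209},{"dx":-0.223,"dy":-0.011,"dz":-0.0015,"rz":0.209},{"dx":-0.223,"dy":-0.011,"dz":-0.0015,"rz":0.209}]'
python3 - <<'E'
from fit import *
from plan import *
ci=optics.camera_info("wrist");snap("wrist","w1.png")
for n,P,q0 in(("case_center",box(.014,.027,.036,.136),[.479,.172,.37]),):
    r=nets.outline_of("wrist",n)
    for q in r[:2]: print(n,q["confidence"],q["bbox"],*fit([(ci,q["pixels"])],P,q0))
print(state()["joint_pos"]);plan([.479,.172,.235],RD)
E
```

```text
[ 1.18998178e+00  5.26841464e-02  1.61291025e+00 -1.11386026e-05
  1.47601365e+00 -1.18986478e-01]
3 calls; dist 0.5357200557064838
{'dx': -0.1742, 'dy': -0.1395, 'dz': -0.0015, 'rx': -0.0, 'ry': 0.0, 'rz': 0.2087}
{'dx': -0.2087, 'dy': -0.0791, 'dz': -0.0015, 'rx': -0.0, 'ry': 0.0, 'rz': 0.2087}
{'dx': -0.2229, 'dy': -0.011, 'dz': -0.0015, 'rx': -0.0, 'ry': 0.0, 'rz': 0.2087}validation failed for argument at $[0]...
validation failed for argument at $[0]...
validation failed for argument at $[0]...
```

View pics/w1.png

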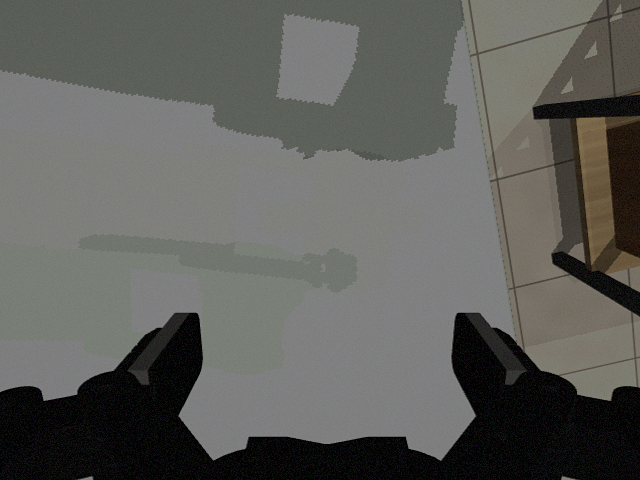

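The call was refused because each row needs all six numbers, and the arm has not moved. The wrist picture shows only the tabletop between the open fingers, with tips at (190,320) and (462,320).

```bash
python3 -m inch '[{"dx":-0.174,"dy":-0.14,"dz":-0.0015,"rx":0,"ry":0,"rz":0.209},{"dx":-0.174,"dy":-0.14,"dz":-0.0015,"rx":0,"ry":0,"rz":0.209},{"dx":-0.174,"dy":-0.14,"dz":-0.0015,"rx":0,"ry":0,"rz":0.209},{"dx":-0.174,"dy":-0.14,"dz":-0.0015,"rx":0,"ry":0,"rz":0.209},{"dx":-0.174,"dy":-0.14,"dz":-0.0015,"rx":0,"ry":0,"rz":0.209}]' 1
python3 -m inch '[{"dx":-0.209,"dy":-0.079,"dz":-0.0015,"rx":0,"ry":0,"rz":0.209},{"dx":-0.209,"dy":-0.079,"dz":-0.0015,"rx":0,"ry":0,"rz":0.209},{"dx":-0.209,"dy":-0.079,"dz":-0.0015,"rx":0,"ry":0,"rz":0.209},{"dx":-0.209,"dy":-0.079,"dz":-0.0015,"rx":0,"ry":0,"rz":0.209},{"dx":-0.209,"dy":-0.079,"dz":-0.0015,"rx":0,"ry":0,"rz":0.209}]'
python3 -m inch '[{"dx":-0.223,"dy":-0.011,"dz":-0.0015,"rx":0,"ry":0,"rz":0.209},{"dx":-0.223,"dy":-0.011,"dz":-0.0015,"rx":0,"ry":0,"rz":0.209},{"dx":-0.223,"dy":-0.011,"dz":-0.0015,"rx":0,"ry":0,"rz":0.209},{"dx":-0.223,"dy":-0.011,"dz":-0.0015,"rx":0,"ry":0,"rz":0.209},{"dx":-0.223,"dy":-0.011,"dz":-0.0015,"rx":0,"ry":0,"rz":0.209}]'
python3 - <<'E'
from fit import *
from plan import *
ci=optics.camera_info("wrist");snap("wrist","w2.png")
for n,P,q0 in(("case_center",box(.014,.027,.036,.136),[.479,.172,.37]),):
    r=nets.outline_of("wrist",n)
    for q in r[:2]: print(n,q["confidence"],q["bbox"],*fit([(ci,q["pixels"])],P,q0))
print(state()["joint_pos"]);plan([.479,.172,.235],RD)
E
```

```text
time: 1.9
tool_pos: [0.269, 0.4573, 0.2327]
tool_rot: [0.0, 0.286, 0.958, 0.0]
contact_force: [0.8, 1.3, -0.2]
gripper_width: 0.999
grasp_force: 0.0
time: 2.4
tool_pos: [0.3746, 0.314, 0.234]
tool_rot: [0.0, 0.432, 0.902, 0.0]
contact_force: [-0.4, 0.2, 0.2]
gripper_width: 1.001
grasp_force: 0.0
time: 2.9
tool_pos: [0.4802, 0.1705, 0.2349]
tool_rot: [0.0, 0.567, 0.824, 0.0]
contact_force: [0.8, 0.4, -0.0]
gripper_width: 0.997
grasp_force: 0.0
case_center 0.77 [328.1, 222.8, 49.8, 104.2] [0.47739976 0.17615731 0.36979299] 0.9336835684141074
[ 1.98981888e-01 -2.32228078e-01  1.87399145e+00  1.04590826e-03
  1.50043722e+00 -1.69826593e-01]
1 calls; dist 0.0006804612602192399
{'dx': -0.0008, 'dy': 0.0002, 'dz': -0.0003, 'rx': -0.0003, 'ry': -0.0008, 'rz': -0.0008}
```

View pics/w2.png

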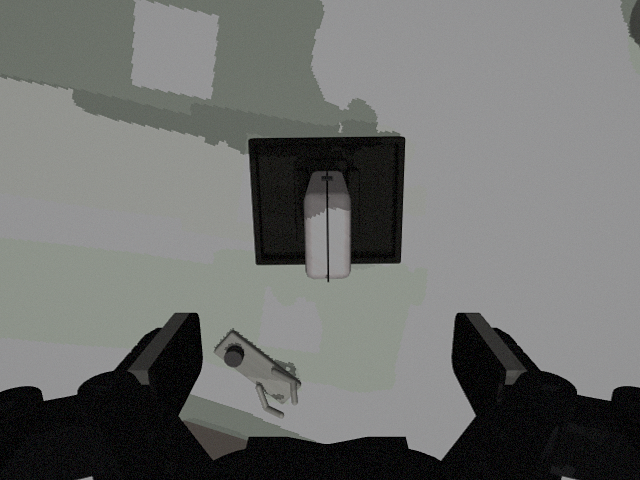

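The case is upright at the slot, spanning (305–352, 170–280) and centred between the fingers, with yaw confirmed as 0.37. Now I'll descend and grip.

Run:
```python
from plan import *
plan([.478,.174,.107],RD,1)
```

```text
1 calls; dist 0.12775859070974244
{'dx': 0.0018, 'dy': 0.0, 'dz': 0.1597, 'rx': -0.0003, 'ry': -0.0008, 'rz': -0.0008}
```

```bash
python3 -m inch '[{"dx":0.002,"dy":0,"dz":0.05,"rx":0,"ry":0,"rz":0},{"dx":0.002,"dy":0,"dz":0.1,"rx":0,"ry":0,"rz":0},{"dx":0.002,"dy":0,"dz":0.14,"rx":0,"ry":0,"rz":0},{"dx":0.002,"dy":0,"dz":0.16,"rx":0,"ry":0,"rz":0},{"dx":0.002,"dy":0,"dz":0.16,"rx":0,"ry":0,"rz":0}]' 1
python3 -m inch '[{"dx":0,"dy":0,"dz":0,"rx":0,"ry":0,"rz":0},{"dx":0,"dy":0,"dz":0,"rx":0,"ry":0,"rz":0},{"dx":0,"dy":0,"dz":0,"rx":0,"ry":0,"rz":0},{"dx":0,"dy":0,"dz":0,"rx":0,"ry":0,"rz":0},{"dx":0,"dy":0,"dz":0,"rx":0,"ry":0,"rz":0}]' -1
python3 -m inch '[{"dx":0,"dy":0,"dz":0,"rx":0,"ry":0,"rz":0},{"dx":0,"dy":0,"dz":0,"rx":0,"ry":0,"rz":0},{"dx":0,"dy":0,"dz":0,"rx":0,"ry":0,"rz":0}]' -1
```

```text
time: 3.5
tool_pos: [0.4749, 0.1744, 0.1035]
tool_rot: [-0.003, 0.564, 0.825, -0.002]
contact_force: [-0.5, 0.8, -0.6]
gripper_width: 0.999
grasp_force: 0.0
time: 4.0
tool_pos: [0.4793, 0.1732, 0.1085]
tool_rot: [0.001, 0.566, 0.825, 0.001]
contact_force: [0.5, -0.2, 2.6]
gripper_width: 0.317
grasp_force: 60.5
time: 4.3
tool_pos: [0.4793, 0.1731, 0.1084]
tool_rot: [0.001, 0.566, 0.825, 0.001]
contact_force: [0.1, 0.3, 6.1]
gripper_width: 0.319
grasp_force: 60.8
```

```bash
cat >> plan.py <<'E'
YO=3.132;O=np.array([.5195,-.170,0])
_c=np.array([[np.cos(YO),-np.sin(YO),0],[np.sin(YO),np.cos(YO),0],[0,0,1]])
M=O+_c@[-.03,0,.1704];N=_c@[-.5,0,.866];MX=_c@[.866,0,.5];MY=_c@[0,1,0]
RI=Rzy(-N,-MX)
def tcp(out,sx=-.003,sy=0,L=.1024): return M+N*(out+L)+MX*sx+MY*sy   # foot 'out' above face
E
python3 - <<'E'
from plan import *
p=np.array([.4793,.1731,.30]);plan(p,RD,1)
plan(tcp(.06),RI,None,p,RD);print(tcp(.06),tcp(.02))
E
```

```text
1 calls; dist 0.19157855683542382
{'dx': -0.0001, 'dy': 0.0006, 'dz': -0.2395, 'rx': 0.0018, 'ry': 0.0002, 'rz': -0.0011}
2 calls; dist 0.3771904234857106
{'dx': -0.2354, 'dy': 0.0119, 'dz': -0.006, 'rx': 0.1724, 'ry': 0.0331, 'rz': 0.1236}
{'dx': -0.2287, 'dy': 0.0512, 'dz': -0.0258, 'rx': 0.1724, 'ry': 0.0331, 'rz': 0.1236}
[ 0.63329276 -0.17109161  0.3095384 ] [ 0.61329368 -0.17089976  0.2748984 ]
```

```bash
python3 -m inch '[{"dx":0,"dy":0,"dz":-0.02,"rx":0,"ry":0,"rz":0},{"dx":0,"dy":0,"dz":-0.05,"rx":0,"ry":0,"rz":0},{"dx":0,"dy":0,"dz":-0.1,"rx":0,"ry":0,"rz":0},{"dx":0,"dy":0,"dz":-0.16,"rx":0,"ry":0,"rz":0},{"dx":0,"dy":0,"dz":-0.2,"rx":0,"ry":0,"rz":0}]' -1
python3 -m inch '[{"dx":0,"dy":0,"dz":-0.03,"rx":0,"ry":0,"rz":0},{"dx":0,"dy":0,"dz":-0.04,"rx":0,"ry":0,"rz":0},{"dx":0,"dy":0,"dz":-0.04,"rx":0,"ry":0,"rz":0}]' -1
python3 -m inch '[{"dx":-0.05,"dy":0.002,"dz":-0.001,"rx":0.034,"ry":0.007,"rz":0.025},{"dx":-0.1,"dy":0.005,"dz":-0.002,"rx":0.07,"ry":0.013,"rz":0.05},{"dx":-0.15,"dy":0.007,"dz":-0.004,"rx":0.103,"ry":0.02,"rz":0.075},{"dx":-0.2,"dy":0.01,"dz":-0.005,"rx":0.14,"ry":0.027,"rz":0.1},{"dx":-0.235,"dy":0.012,"dz":-0.006,"rx":0.172,"ry":0.033,"rz":0.124}]' -1
python3 -m inch '[{"dx":-0.05,"dy":0.01,"dz":-0.005,"rx":0.034,"ry":0.007,"rz":0.025},{"dx":-0.1,"dy":0.02,"dz":-0.01,"rx":0.07,"ry":0.013,"rz":0.05},{"dx":-0.15,"dy":0.03,"dz":-0.016,"rx":0.103,"ry":0.02,"rz":0.075},{"dx":-0.2,"dy":0.042,"dz":-0.022,"rx":0.14,"ry":0.027,"rz":0.1},{"dx":-0.229,"dy":0.051,"dz":-0.026,"rx":0.172,"ry":0.033,"rz":0.124}]' -1
python3 - <<'E'
from plan import *
snap("scene","s2.png");w=snap("wrist","w3.png");snap("top","t2.png")
a=cv2.imread("pics/s2.png");cv2.imwrite("pics/c2.png",np.hstack([cv2.resize(a[60:360,40:340],(400,400)),cv2.resize(cv2.imread("pics/w3.png"),(400,300))[:,:].copy() if 0 else cv2.copyMakeBorder(cv2.resize(cv2.imread("pics/w3.png"),(400,300)),0,100,0,0,cv2.BORDER_CONSTANT)]))
plan(tcp(.06),RI); print(state()["joint_pos"])
E
```

```text
time: 4.8
tool_pos: [0.4783, 0.1728, 0.2693]
tool_rot: [0.001, 0.566, 0.825, 0.001]
contact_force: [1.3, 0.6, -1.3]
gripper_width: 0.32
grasp_force: 60.1
time: 5.1
tool_pos: [0.4783, 0.1729, 0.2991]
tool_rot: [0.0, 0.566, 0.825, 0.0]
contact_force: [0.6, -0.2, -1.5]
gripper_width: 0.316
grasp_force: 60.1
time: 5.6
tool_pos: [0.5546, -0.0012, 0.3003]
tool_rot: [-0.096, 0.636, 0.76, -0.094]
contact_force: [0.4, 0.8, -2.3]
gripper_width: 0.315
grasp_force: 60.2
time: 6.1
tool_pos: [0.6313, -0.1743, 0.3046]
tool_rot: [-0.186, 0.688, 0.677, -0.183]
contact_force: [-0.3, 1.2, -2.1]
gripper_width: 0.318
grasp_force: 60.2
1 calls; dist 0.006910743418294855
{'dx': 0.0022, 'dy': -0.0017, 'dz': -0.0082, 'rx': -0.0036, 'ry': -0.0028, 'rz': -0.0018}
[-0.31708479  0.42652837  1.12136591 -0.17287575  2.09657045 -0.35220393]
```

View pics/c2.png

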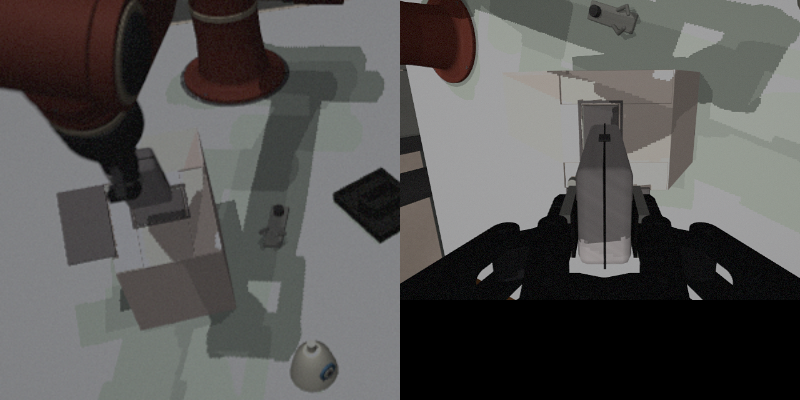

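The case is held straight, with its seam vertical in the wrist view from (605,125) to (605,268), and its foot sits above the flap. I'll check the in-hand tilt and the mouth projection.

Run:
```python
from fit import *
from plan import *
s=state();R=Ro.from_quat(np.r_[s["tool_rot"][1:],s["tool_rot"][0]]);p=s["tool_pos"]
B=box(.014,.027,0,.130)  # x=closing
im={c:snap(c) for c in("wrist","scene")};ci={c:optics.camera_info(c) for c in im}
ms={c:nets.outline_of(c,"case_center") for c in im}
for c in ms: print(c,[(round(q["confidence"],2),np.round(q["bbox"])) for q in ms[c][:2]])
def pts(q): # q: x off, tilt, end z
    P=np.c_[B[:,1],B[:,0],B[:,2]-.0276]; c,t=np.cos(q[1]),np.sin(q[1])
    z=P[:,2]+.019;return p+R.apply(np.c_[q[0]+P[:,0]*c+z*t,P[:,1],-P[:,0]*t+z*c-.019+q[2]])
T=cv2.resize(ms["wrist"][0]["pixels"].astype(np.uint8),None,fx=4,fy=4,interpolation=0)>0
def cost(q):
    a=mask(ci["wrist"],pts(q));return 1-(a&T).sum()/(a|T).sum()+ (q[2]/.02)**2*.02
r=minimize(cost,[0,0,0],method='Nelder-Mead',options=dict(initial_simplex=[[0,0,0],[.006,0,0],[0,.08,0],[0,0,.004]]));print(r.x,r.fun,cost([0,0,0]))
outs=[]
for c in im:
    a=cv2.resize(im[c][:,:,::-1],None,fx=2,fy=2)
    rect=[M+MX*i*.021+MY*j*.034 for i,j in((-1,-1),(-1,1),(1,1),(1,-1))]
    cv2.polylines(a,[np.int32([2*proj(ci[c],X)+.5 for X in rect])],True,(0,255,0),1)
    cv2.polylines(a,[np.int32([2*proj(ci[c],X)+.5 for X in place(ORG,[O[0],O[1],YO])[[1,2,7,6]]])],True,(0,255,255),1)
    cv2.polylines(a,[cv2.convexHull(np.float32([2*proj(ci[c],X) for X in pts(r.x)])).astype(int)],True,(0,0,255),1)
    x,y=(400,200) if c=="wrist" else (160,300)
    outs.append(a[y:y+400,x:x+400])
cv2.imwrite("pics/c3.png",np.hstack(outs))
```

```text
wrist [(0.59, array([327., 311.,  95., 234.]))]
scene [(0.69, array([148., 194.,  47.,  40.])), (0.64, array([326., 213.,  70.,  57.]))]
[0.00059926 0.00113061 0.00392956] 0.16464120687970435 0.2011711439782674
```

View pics/c3.png

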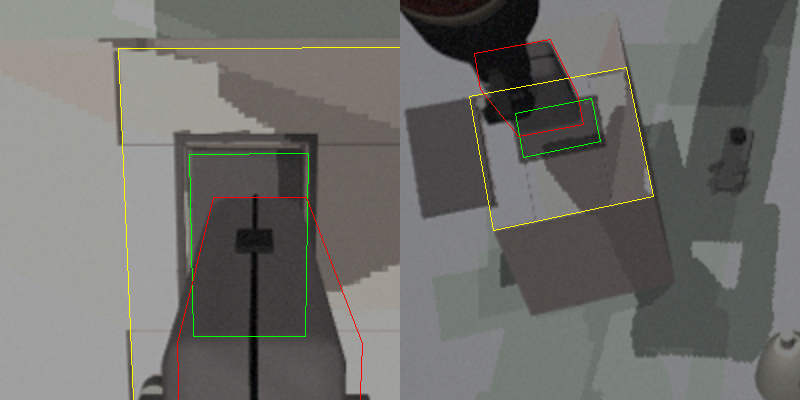

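The wrist view shows the mouth 1–2.5 mm off its projection, mostly toward +y, and the in-hand tilt is about 0. I'll shift +1.5 mm in y and start the insertion.

Run:
```python
from plan import *
plan(tcp(.015,-.003,-.0015),RI,1)
```

```text
1 calls; dist 0.04297372749657273
{'dx': 0.001, 'dy': 0.0018, 'dz': 0.0537, 'rx': 0.0007, 'ry': -0.0004, 'rz': -0.0006}
```

```bash
python3 -m inch '[{"dx":0.001,"dy":0.001,"dz":0.025,"rx":0.001,"ry":0,"rz":0},{"dx":0.001,"dy":0.002,"dz":0.045,"rx":0.001,"ry":0,"rz":0},{"dx":0.001,"dy":0.002,"dz":0.054,"rx":0.001,"ry":0,"rz":0},{"dx":0.001,"dy":0.002,"dz":0.054,"rx":0.001,"ry":0,"rz":0},{"dx":0.001,"dy":0.002,"dz":0.054,"rx":0.001,"ry":0,"rz":0}]' -1
python3 - <<'E'
from plan import *
plan(tcp(.015,-.003,-.0015),RI,1)
E
python3 -m inch '[{"dx":0,"dy":0,"dz":0.01,"rx":0,"ry":0,"rz":0},{"dx":0,"dy":0,"dz":0.02,"rx":0,"ry":0,"rz":0},{"dx":0,"dy":0,"dz":0.03,"rx":0,"ry":0,"rz":0},{"dx":0,"dy":0,"dz":0.035,"rx":0,"ry":0,"rz":0},{"dx":0,"dy":0,"dz":0.04,"rx":0,"ry":0,"rz":0}]' -1
python3 - <<'E'
from plan import *
print(state()["contact_force"]);plan(tcp(-.015,-.003,-.0015),RI,1)
snap("scene","s4.png");snap("wrist","w4.png")
cv2.imwrite("pics/c4.png",np.hstack([cv2.resize(cv2.imread("pics/s4.png")[140:300,80:240],(400,400)),cv2.imread("pics/w4.png")[80:480,120:520]]))
E
```

```text
time: 6.95
tool_pos: [0.6114, -0.1701, 0.2716]
tool_rot: [-0.183, 0.687, 0.679, -0.182]
contact_force: [0.1, 0.6, -1.4]
gripper_width: 0.319
grasp_force: 60.3
1 calls; dist 0.0013968528092386022
{'dx': 0.0009, 'dy': -0.0, 'dz': 0.0015, 'rx': 0.0009, 'ry': -0.0001, 'rz': -0.0014}
time: 7.45
tool_pos: [0.5968, -0.1706, 0.2444]
tool_rot: [-0.181, 0.688, 0.679, -0.18]
contact_force: [7.2, -1.0, 3.6]
gripper_width: 0.319
grasp_force: 61.4
[ 7.21768792 -0.98751514  3.57858828]
1 calls; dist 0.0017195378817275709
{'dx': 0.0017, 'dy': -0.0012, 'dz': 0.0004, 'rx': 0.0043, 'ry': 0.0002, 'rz': -0.0018}
```

View pics/c4.png

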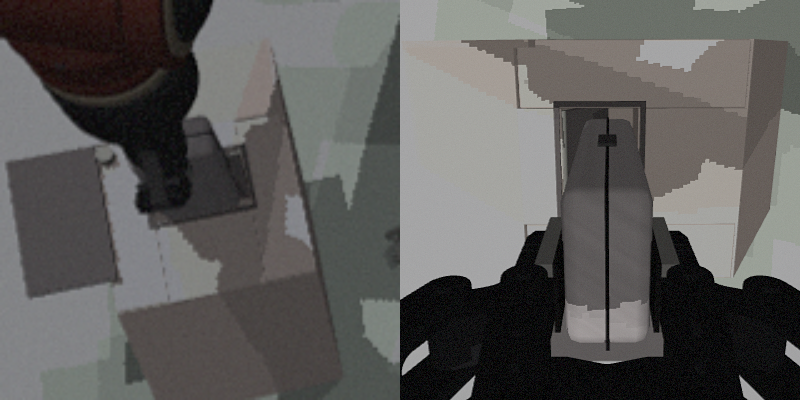

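The flap is giving way, with the foot inside the mouth (frame at 555–645, foot at 583–630 in the wrist view) and forces under 10 N. I'll keep pushing.

```bash
python3 -m inch '[{"dx":0.001,"dy":0,"dz":0.01,"rx":0,"ry":0,"rz":0},{"dx":0.001,"dy":0,"dz":0.02,"rx":0,"ry":0,"rz":0},{"dx":0.001,"dy":0,"dz":0.03,"rx":0,"ry":0,"rz":0},{"dx":0.001,"dy":0,"dz":0.04,"rx":0,"ry":0,"rz":0},{"dx":0.001,"dy":0,"dz":0.05,"rx":0,"ry":0,"rz":0}]' -1
python3 -m inch '[{"dx":0,"dy":0,"dz":0.01,"rx":0,"ry":0,"rz":0},{"dx":0,"dy":0,"dz":0.02,"rx":0,"ry":0,"rz":0},{"dx":0,"dy":0,"dz":0.025,"rx":0,"ry":0,"rz":0},{"dx":0,"dy":0,"dz":0.025,"rx":0,"ry":0,"rz":0}]' -1
python3 - <<'E'
from plan import *
print(state()["contact_force"]);plan(tcp(-.096,-.003,-.0015),RI,1)
E
```

```text
time: 8.05
tool_pos: [0.5753, -0.1693, 0.2073]
tool_rot: [-0.184, 0.687, 0.679, -0.182]
contact_force: [3.7, 0.4, -3.2]
gripper_width: 0.312
grasp_force: 60.6
time: 8.45
tool_pos: [0.5646, -0.169, 0.1894]
tool_rot: [-0.185, 0.687, 0.679, -0.182]
contact_force: [2.9, -1.2, -6.7]
gripper_width: 0.317
grasp_force: 60.1
[ 2.93948759 -1.22724574 -6.68711822]
1 calls; dist 0.017647854950225847
{'dx': 0.0001, 'dy': -0.0006, 'dz': 0.0221, 'rx': -0.001, 'ry': -0.001, 'rz': -0.0014}
```

```bash
python3 -m inch '[{"dx":0,"dy":0,"dz":0.008,"rx":0,"ry":0,"rz":0},{"dx":0,"dy":0,"dz":0.014,"rx":0,"ry":0,"rz":0},{"dx":0,"dy":0,"dz":0.018,"rx":0,"ry":0,"rz":0},{"dx":0,"dy":0,"dz":0.021,"rx":0,"ry":0,"rz":0},{"dx":0,"dy":0,"dz":0.021,"rx":0,"ry":0,"rz":0}]' -1
python3 - <<'E'
from plan import *
print(state()["contact_force"]);plan(tcp(-.096,-.003,-.0015),RI,1)
snap("scene","s5.png");snap("wrist","w5.png")
cv2.imwrite("pics/c5.png",np.hstack([cv2.resize(cv2.imread("pics/s5.png")[140:300,80:240],(400,400)),cv2.imread("pics/w5.png")[80:480,120:520]]))
E
```

```text
time: 8.95
tool_pos: [0.5566, -0.1691, 0.1759]
tool_rot: [-0.184, 0.687, 0.679, -0.182]
contact_force: [2.9, -0.5, -4.9]
gripper_width: 0.318
grasp_force: 60.4
[ 2.91212872 -0.51342442 -4.90346983]
1 calls; dist 0.0019453575676206187
{'dx': 0.0003, 'dy': -0.0005, 'dz': 0.0024, 'rx': -0.0004, 'ry': -0.0007, 'rz': -0.0016}
```

View pics/c5.png

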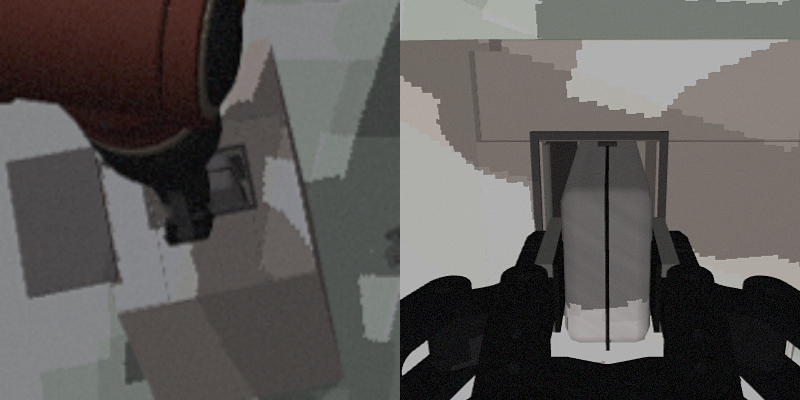

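The case is about 95 mm in, with its tail 35 mm outside and the fingers about 8 mm off the face. Now I'll release, back off and shut the fingers.

```bash
python3 -m inch '[{"dx":0,"dy":0,"dz":0,"rx":0,"ry":0,"rz":0},{"dx":0,"dy":0,"dz":0,"rx":0,"ry":0,"rz":0},{"dx":0,"dy":0,"dz":0,"rx":0,"ry":0,"rz":0},{"dx":0,"dy":0,"dz":0,"rx":0,"ry":0,"rz":0},{"dx":0,"dy":0,"dz":0,"rx":0,"ry":0,"rz":0}]' 1
python3 -m inch '[{"dx":0,"dy":0,"dz":-0.02,"rx":0,"ry":0,"rz":0},{"dx":0,"dy":0,"dz":-0.05,"rx":0,"ry":0,"rz":0},{"dx":0,"dy":0,"dz":-0.075,"rx":0,"ry":0,"rz":0},{"dx":0,"dy":0,"dz":-0.075,"rx":0,"ry":0,"rz":0}]' 1
python3 - <<'E'
from plan import *
print(state()["contact_force"]);plan(tcp(-.036,-.003,-.0015),RI,1)
snap("scene","s6.png");snap("wrist","w6.png")
cv2.imwrite("pics/c6.png",np.hstack([cv2.resize(cv2.imread("pics/s6.png")[140:300,80:240],(400,400)),cv2.imread("pics/w6.png")[80:480,120:520]]))
E
```

```text
time: 9.55
tool_pos: [0.5567, -0.1691, 0.1765]
tool_rot: [-0.184, 0.687, 0.679, -0.182]
contact_force: [0.3, -0.0, 0.4]
gripper_width: 1.003
grasp_force: 0.0
time: 9.95
tool_pos: [0.5887, -0.1699, 0.2313]
tool_rot: [-0.182, 0.688, 0.679, -0.181]
contact_force: [-0.5, 0.2, 0.8]
gripper_width: 1.0
grasp_force: 0.0
[-0.47157717  0.22492967  0.80984516]
1 calls; dist 0.005984422800561631
{'dx': 0.0009, 'dy': -0.0007, 'dz': 0.0074, 'rx': 0.0033, 'ry': 0.0006, 'rz': -0.0021}
```

View pics/c6.png

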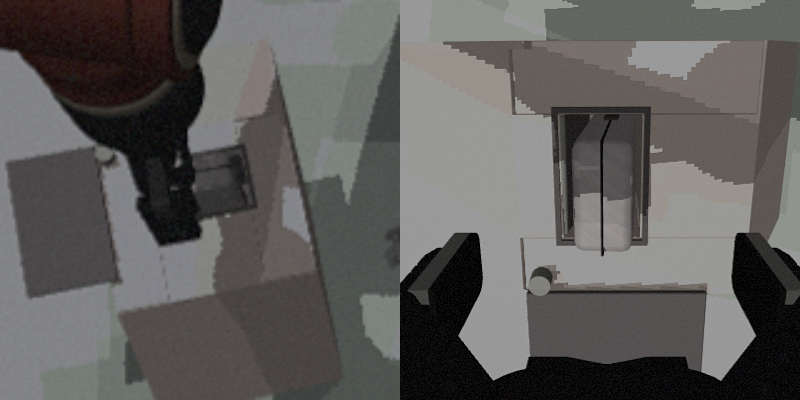

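The case stays in the mouth as expected, its tail at about (603,245) in the right-hand crop. I'll shut the fingers and plan the push on the tail.

```bash
python3 -m inch '[{"dx":0,"dy":0,"dz":-0.01,"rx":0,"ry":0,"rz":0},{"dx":0,"dy":0,"dz":-0.01,"rx":0,"ry":0,"rz":0},{"dx":0,"dy":0,"dz":-0.01,"rx":0,"ry":0,"rz":0},{"dx":0,"dy":0,"dz":-0.01,"rx":0,"ry":0,"rz":0},{"dx":0,"dy":0,"dz":-0.01,"rx":0,"ry":0,"rz":0}]' -1
python3 - <<'E'
from plan import *
print(state()["gripper_width"]);p=tcp(.05,-.002,-.0015,0);plan(p,RI,1);plan(tcp(-.047,-.002,-.0015,0),RI,1,p,RI)
E
```

```text
time: 10.55
tool_pos: [0.5906, -0.1694, 0.2348]
tool_rot: [-0.184, 0.687, 0.679, -0.182]
contact_force: [1.2, -0.2, -0.9]
gripper_width: 0.144
grasp_force: 0.0
0.14357381135351702
1 calls; dist 0.02637329407341918
{'dx': 0.0003, 'dy': -0.0017, 'dz': 0.0329, 'rx': -0.0005, 'ry': -0.0007, 'rz': -0.0016}
1 calls; dist 0.0969978659765255
{'dx': 0.0, 'dy': 0.0, 'dz': 0.1212, 'rx': 0.0, 'ry': 0.0, 'rz': 0.0}
```

```bash
python3 -m inch '[{"dx":0,"dy":-0.002,"dz":0.01,"rx":0,"ry":0,"rz":0},{"dx":0,"dy":-0.002,"dz":0.02,"rx":0,"ry":0,"rz":0},{"dx":0,"dy":-0.002,"dz":0.033,"rx":0,"ry":0,"rz":0},{"dx":0,"dy":-0.002,"dz":0.033,"rx":0,"ry":0,"rz":0}]' -1
python3 -m inch '[{"dx":0,"dy":0,"dz":0.01,"rx":0,"ry":0,"rz":0},{"dx":0,"dy":0,"dz":0.02,"rx":0,"ry":0,"rz":0},{"dx":0,"dy":0,"dz":0.03,"rx":0,"ry":0,"rz":0},{"dx":0,"dy":0,"dz":0.04,"rx":0,"ry":0,"rz":0},{"dx":0,"dy":0,"dz":0.05,"rx":0,"ry":0,"rz":0}]' -1
python3 - <<'E'
from plan import *
print(state()["contact_force"],state()["gripper_width"]);plan(tcp(-.047,-.002,-.0015,0),RI,1)
E
```

```text
time: 10.95
tool_pos: [0.5747, -0.169, 0.2109]
tool_rot: [-0.186, 0.687, 0.678, -0.183]
contact_force: [0.3, -0.6, -1.0]
gripper_width: 0.002
grasp_force: 0.0
time: 11.45
tool_pos: [0.5562, -0.1691, 0.1782]
tool_rot: [-0.184, 0.687, 0.679, -0.182]
contact_force: [1.6, 0.5, 2.6]
gripper_width: -0.003
grasp_force: 1.1
[1.58370801 0.46114671 2.61404225] -0.0028626014209759028
1 calls; dist 0.057118568348363645
{'dx': 0.0003, 'dy': 0.0001, 'dz': 0.0714, 'rx': 0.0004, 'ry': -0.0004, 'rz': -0.0017}
```

```bash
python3 -m inch '[{"dx":0,"dy":0,"dz":0.01,"rx":0,"ry":0,"rz":0},{"dx":0,"dy":0,"dz":0.02,"rx":0,"ry":0,"rz":0},{"dx":0,"dy":0,"dz":0.03,"rx":0,"ry":0,"rz":0},{"dx":0,"dy":0,"dz":0.038,"rx":0,"ry":0,"rz":0},{"dx":0,"dy":0,"dz":0.044,"rx":0,"ry":0,"rz":0}]' -1
python3 - <<'E'
from plan import *
plan(tcp(-.047,-.002,-.0015,0),RI,1)
E
python3 -m inch '[{"dx":0,"dy":0,"dz":0.008,"rx":0,"ry":0,"rz":0},{"dx":0,"dy":0,"dz":0.016,"rx":0,"ry":0,"rz":0},{"dx":0,"dy":0,"dz":0.023,"rx":0,"ry":0,"rz":0},{"dx":0,"dy":0,"dz":0.027,"rx":0,"ry":0,"rz":0},{"dx":0,"dy":0,"dz":0.027,"rx":0,"ry":0,"rz":0}]' -1
python3 - <<'E'
from plan import *
print(state()["contact_force"]);plan(tcp(-.047,-.002,-.0015,0),RI,1)
snap("scene","s7.png");snap("wrist","w7.png")
cv2.imwrite("pics/c7.png",np.hstack([cv2.resize(cv2.imread("pics/s7.png")[140:300,80:240],(400,400)),cv2.imread("pics/w7.png")[80:480,120:520]]))
E
```

```text
time: 11.95
tool_pos: [0.5383, -0.1688, 0.1473]
tool_rot: [-0.184, 0.687, 0.679, -0.182]
contact_force: [1.7, 0.1, 1.1]
gripper_width: -0.001
grasp_force: 1.0
1 calls; dist 0.021375348355674263
{'dx': 0.0002, 'dy': 0.0002, 'dz': 0.0267, 'rx': -0.0003, 'ry': -0.0007, 'rz': -0.0016}
time: 12.45
tool_pos: [0.5313, -0.169, 0.1337]
tool_rot: [-0.18, 0.688, 0.68, -0.18]
contact_force: [7.7, 2.5, 14.6]
gripper_width: -0.004
grasp_force: 10.2
[ 7.72473245  2.47241951 14.62473594]
1 calls; dist 0.006152474478692434
{'dx': 0.0005, 'dy': -0.0008, 'dz': 0.0076, 'rx': 0.0058, 'ry': 0.0004, 'rz': -0.0019}
```

View pics/c7.png

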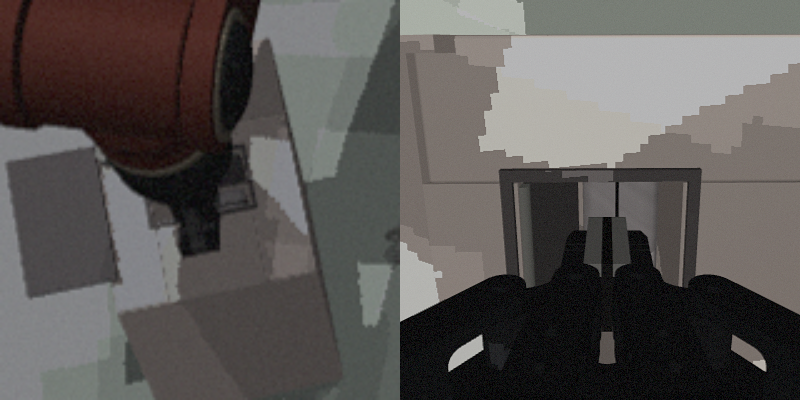

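At about 41 mm depth there's about 16 N axial resistance, and the case's tail and flap edge are both near the threshold. I'll push a little further and watch the force.

```bash
python3 -m inch '[{"dx":0,"dy":0,"dz":0.003,"rx":0,"ry":0,"rz":0},{"dx":0,"dy":0,"dz":0.006,"rx":0,"ry":0,"rz":0}]' -1
python3 - <<'E'
from plan import *
s=state();print(s["contact_force"],s["ft_torque"]);plan(tcp(-.047,-.002,-.0015,0),RI,1)
E
```

```text
time: 12.75
tool_pos: [0.5313, -0.1693, 0.1333]
tool_rot: [-0.178, 0.689, 0.68, -0.178]
contact_force: [13.1, 4.1, 30.5]
gripper_width: 0.002
grasp_force: 17.4
[13.11923528  4.08994622 30.51185839] [ 0.69415871  0.14403884 -0.34861063]
1 calls; dist 0.005846410112106069
{'dx': 0.0009, 'dy': -0.0011, 'dz': 0.0072, 'rx': 0.0092, 'ry': 0.0012, 'rz': -0.0023}
```

It's a firm stop at 33 N, so the foot is probably on the floor already. I'll back off straight and look.

```bash
python3 -m inch '[{"dx":0,"dy":0,"dz":-0.015,"rx":0,"ry":0,"rz":0},{"dx":0,"dy":0,"dz":-0.035,"rx":0,"ry":0,"rz":0},{"dx":0,"dy":0,"dz":-0.06,"rx":0,"ry":0,"rz":0},{"dx":0,"dy":0,"dz":-0.1,"rx":0,"ry":0,"rz":0},{"dx":0,"dy":0,"dz":-0.14,"rx":0,"ry":0,"rz":0}]' -1
python3 -m inch '[{"dx":0,"dy":0,"dz":-0.03,"rx":0,"ry":0,"rz":0},{"dx":0,"dy":0,"dz":-0.03,"rx":0,"ry":0,"rz":0}]' -1
python3 - <<'E'
from plan import *
print(state()["contact_force"]);plan(tcp(-.047,-.002,-.0015,0),RI,1)
snap("scene","s8.png");snap("wrist","w8.png")
cv2.imwrite("pics/c8.png",np.hstack([cv2.resize(cv2.imread("pics/s8.png")[140:300,80:240],(400,400)),cv2.imread("pics/w8.png")[80:480,120:520]]))
E
```

```text
time: 13.25
tool_pos: [0.5807, -0.1692, 0.2219]
tool_rot: [-0.186, 0.687, 0.678, -0.183]
contact_force: [-0.5, 0.1, 0.1]
gripper_width: 0.0
grasp_force: 0.0
time: 13.45
tool_pos: [0.5951, -0.17, 0.246]
tool_rot: [-0.182, 0.688, 0.679, -0.181]
contact_force: [0.1, 0.2, 0.6]
gripper_width: -0.003
grasp_force: 0.0
[0.07088346 0.21253373 0.6033845 ]
1 calls; dist 0.13524045049814185
{'dx': 0.0011, 'dy': -0.0003, 'dz': 0.169, 'rx': 0.0026, 'ry': 0.0005, 'rz': -0.0022}
```

View pics/c8.png

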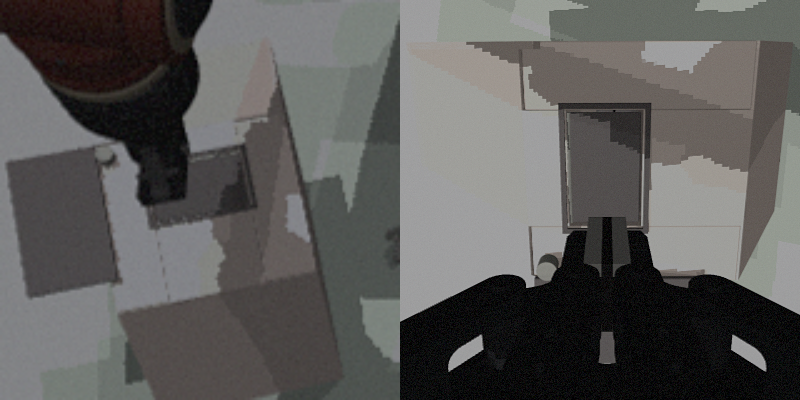

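The flap looks shut and flush, at (568–642, 110–228), and the case is no longer visible. I'll retreat clear and check numerically against the first pictures.

```bash
python3 -m inch '[{"dx":0,"dy":0,"dz":-0.05,"rx":0,"ry":0,"rz":0},{"dx":0,"dy":0,"dz":-0.1,"rx":0,"ry":0,"rz":0},{"dx":0.03,"dy":0,"dz":-0.13,"rx":0,"ry":0,"rz":0},{"dx":0.09,"dy":0,"dz":-0.13,"rx":0,"ry":0,"rz":0},{"dx":0.15,"dy":0,"dz":-0.13,"rx":0,"ry":0,"rz":0}]' -1
python3 -m inch '[{"dx":0.06,"dy":0,"dz":-0.02,"rx":0,"ry":0,"rz":0},{"dx":0.12,"dy":0,"dz":-0.02,"rx":0,"ry":0,"rz":0},{"dx":0.18,"dy":0,"dz":-0.02,"rx":0,"ry":0,"rz":0},{"dx":0.24,"dy":0,"dz":-0.02,"rx":0,"ry":0,"rz":0},{"dx":0.24,"dy":0,"dz":-0.02,"rx":0,"ry":0,"rz":0}]' -1
python3 - <<'E'
from fit import *
from plan import *
for cam,old in(("scene","s1.png"),("top","t1.png")):
    im=snap(cam)[:,:,::-1].astype(int);ci=optics.camera_info(cam);o=cv2.imread("pics/"+old).astype(int)
    for nm,x in(("flap x+",.014),("mid",0),("flap x-",-.014),("face",-.035)):
        u,v=proj(ci,M+MX*x).astype(int);print(cam,nm,o[v-2:v+3,u-6:u+7].mean().round(1),im[v-2:v+3,u-6:u+7].mean().round(1))
    for n in("case_center","bell","clip","sanitiser","flap"):
        r=nets.outline_of(cam,n)
        print(cam,n,[(np.round(q["bbox"]).tolist(),round(q["confidence"],2)) for q in r[:2]], [np.round(fit([(ci,q["pixels"])],FL,[O[0],O[1],YO])[1],3) for q in r[:1]] if n=="flap" else "")
E
```

```text
time: 14.05
tool_pos: [0.6462, -0.0496, 0.3311]
tool_rot: [-0.185, 0.688, 0.678, -0.183]
contact_force: [0.1, 0.1, -1.0]
gripper_width: -0.003
grasp_force: 0.0
time: 14.55
tool_pos: [0.6554, 0.1471, 0.3436]
tool_rot: [-0.186, 0.684, 0.681, -0.184]
contact_force: [0.2, -0.5, 0.2]
gripper_width: 0.001
grasp_force: 0.0
scene flap x+ 68.1 72.9
scene mid 66.5 71.6
scene flap x- 66.3 71.2
scene face 118.9 127.4
scene case_center [] 
scene bell [([276.0, 334.0, 38.0, 40.0], 0.73)] 
scene clip [] 
scene sanitiser [([461.0, 235.0, 33.0, 61.0], 0.74)] 
scene flap [([158.0, 216.0, 35.0, 28.0], 0.82)] [np.float64(0.94)]
top flap x+ 59.3 73.9
top mid 58.9 73.3
top flap x- 70.5 87.3
top face 127.0 155.1
top case_center [] 
top bell [([374.0, 184.0, 26.0, 28.0], 0.86)] 
top clip [([376.0, 302.0, 24.0, 40.0], 0.76)] 
top sanitiser [([196.0, 217.0, 30.0, 30.0], 0.91)] 
top flap [([275.0, 305.0, 21.0, 56.0], 0.52)] [np.float64(0.0)]
```

```bash
python3 -c "
from plant import ticket
print(ticket.job_done())"
```

```text
the job is handed in; nothing more can be done
None
```

The glasses case is posted inside the organiser, the flap looks shut behind it, and the bell, clip and bottle appear unmoved; I handed the job in at about 15 s, but viewed 11 pictures against the limit of 10.

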